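# Straightedge rock test on an inverter housing

### The job

Gently lay the straightedge across the open housing, from one raised end land to the other and centred over the brass bush, let go, then press down its blue end and after that its red end to feel it rock on the bush, which stands proud. Press the bush down until it is flush with the lands and no deeper, using the straightedge as the stop, then prove that the rocking is gone by pressing the blue end and after that the red end once more, each for a moment and firmly, and leave the straightedge lying there. Never load the housing or bush with more than about 25 N, and do not disturb the other things on the bench.

Things in the scene. Friction and masses are not known exactly. Their poses are not given: they have to be found in the camera images.
- housing: Open cast-aluminium inverter housing, 180 mm (its x) by 270 mm (its y), upright, turned up to 0.25 rad, fixed on a black rubber pad of differing thickness (gives 1 mm per 30 N). Origin: centre of its underside, 6 to 16 mm above the bench. The straightedge goes on its two end lands, lying along the housing's y axis. Between them: long walls 42 mm high and a central boss 42 mm across, 50 mm high.
- land_left (a point): Centre of the flat machined top of the housing's +y end land, 60 mm above the housing's origin, the highest face of the casting: 180 mm in the housing's x, and from 80 to 135 mm off the housing's centre in its y.
- land_right (a point): The same on the housing's -y end land, at the same height.
- bush_top (a point): Centre of the top of the 16 mm round brass bush that stands up from the boss at the housing's centre; at first 3.5 to 6 mm above the lands. A tight fit, no spring: it gives way at about 10 N (the straightedge's weight included), slides down at about that force, stays where left, and cannot be raised. No stop at flush height: it can be sunk 6 mm too deep.
- edge_mid (a point): Centre of the straightedge, a stiff loose aluminium bar 240 mm long (its x), 28 mm wide (its y) and 22 mm high (its z), about 0.35 kg, flat top and underside; this point is half-way up. It starts lying on the bench, underside down. Blue end towards +x, red end towards -x; either end may go on either land.
- edge_blue (a point): Centre of the pressing area on the top face of the straightedge's blue end (the last 30 mm are blue): 105 mm from the middle, 11 mm above edge_mid. While this end is pressed and the bush stands proud, the red end rises 6 mm or more; with the bush flush both ends stay down.
- edge_red (a point): The same on the red end, 105 mm to the other side.
- jar: Bystander: amber jar with black lid, 52 mm across, 60 mm high, loose. Origin: centre of underside.
- tray: Bystander: black divided parts tray, 90 x 90 x 30 mm, loose. Origin: centre of underside.
- meter: Bystander: yellow multimeter lying flat, 130 x 75 x 42 mm, loose. Origin: centre of underside.
- driver: Bystander: red-handled screwdriver, 170 mm long, lying, loose. Origin on its underside.
Things that resemble listed ones, but are neither listed nor needed, are in the scene too. Of the things shaped like the part that bears edge_mid, the aluminium one is meant.

How it is judged:
On the way, in this order (a step that is already met when the one before it is completed fails the run):
1. straightedge laid across the lands over the bush and let go (x of edge_mid in the frame of housing between -0.014 and 0.014 m and y of edge_mid in the frame of housing between -0.022 and 0.022 m and angle between the y axis of housing and the x axis of edge_mid, either way round below 0.12 rad and height (world z) of each of edge_blue, edge_red above 0.085 m and contact force between the fingers and straightedge below 0.2 N and linear speed of straightedge below 0.03 m/s), for 0.1 s.
2. blue end pressed down with over 2 N, red end rises at least 3.5 mm (x of edge_mid in the frame of housing between -0.014 and 0.014 m and y of edge_mid in the frame of housing between -0.022 and 0.022 m and angle between the y axis of housing and the x axis of edge_mid, either way round below 0.12 rad and horizontal distance between the grasp point and edge_blue below 0.04 m and contact force between the fingers and straightedge above 2 N and z of edge_blue in the frame of housing between 0.0795 and 0.0838 m and z of edge_red in the frame of housing above 0.0855 m), for 0.1 s.
3. red end pressed down with over 2 N, blue end rises at least 3.5 mm (x of edge_mid in the frame of housing between -0.014 and 0.014 m and y of edge_mid in the frame of housing between -0.022 and 0.022 m and angle between the y axis of housing and the x axis of edge_mid, either way round below 0.12 rad and horizontal distance between the grasp point and edge_red below 0.04 m and contact force between the fingers and straightedge above 2 N and z of edge_red in the frame of housing between 0.0795 and 0.0838 m and z of edge_blue in the frame of housing above 0.0855 m), for 0.1 s.
4. blue end pressed with over 2 N again and both ends stay down (x of edge_mid in the frame of housing between -0.014 and 0.014 m and y of edge_mid in the frame of housing between -0.022 and 0.022 m and angle between the y axis of housing and the x axis of edge_mid, either way round below 0.12 rad and horizontal distance between the grasp point and edge_blue below 0.04 m and contact force between the fingers and straightedge above 2 N and z of edge_blue in the frame of housing between 0.08 and 0.0837 m and z of edge_red in the frame of housing between 0.08 and 0.0837 m), for 0.15 s.
5. red end pressed with over 2 N again and both ends stay down (x of edge_mid in the frame of housing between -0.014 and 0.014 m and y of edge_mid in the frame of housing between -0.022 and 0.022 m and angle between the y axis of housing and the x axis of edge_mid, either way round below 0.12 rad and horizontal distance between the grasp point and edge_red below 0.04 m and contact force between the fingers and straightedge above 2 N and z of edge_blue in the frame of housing between 0.08 and 0.0837 m and z of edge_red in the frame of housing between 0.08 and 0.0837 m), for 0.15 s.
At the end, for the whole second after the job is handed in: The straightedge lies released and still on both lands (ends within 2 mm of flat), within 14 mm across and 22 mm along of the housing's centre and 0.12 rad of its y axis; the bush's top is level with the lands, at most 1.5 mm proud and 1.8 mm deep (x of edge_mid in the frame of housing between -0.014 and 0.014 m and y of edge_mid in the frame of housing between -0.022 and 0.022 m and angle between the y axis of housing and the x axis of edge_mid, either way round below 0.12 rad and z of edge_blue in the frame of housing between 0.08 and 0.0837 m and z of edge_red in the frame of housing between 0.08 and 0.0837 m and z of bush_top in the frame of housing between 0.0582 and 0.0615 m and linear speed of straightedge below 0.02 m/s and contact force between the fingers and straightedge below 0.1 N); the robot touches nothing.
It fails at once if more than 30 N (weight included) between straightedge and housing or bush (contact force between straightedge and housing above 30 N).
It fails at once if more than 30 N between the robot and the housing or bush (contact force between any of the arm, the fingers and housing above 30 N).
It fails at once if jar, tray, meter or screwdriver disturbed (moved over 30 mm) (distance of any of jar, tray, meter, driver from where it was at the start of the episode above 0.03 m).
It also fails if it takes over 72 s, if anything falls off the work surface, if the arm or the gripper's body presses on something with over 40 N, if the wrist force passes 120 N, or if a joint passes its speed limit or range.

### The arm

A 7-joint arm with a two-finger parallel gripper is mounted at the origin on the work surface. World frame = base frame: x ahead of the robot, y to its left, z up, the work surface at z = 0. Lengths are in m, angles in rad, forces in N, time in s.
With the tool pointing down it reaches from about 0.4 to 0.85 m from the base axis. Payload 4.5 kg.
Tool frame: the origin (TCP) lies at the very end of the fingers, on their centre line; the grasp point (between the pads) lies 19 mm behind it (r.grip_point_offset is the distance from the TCP to the grasp point, in m); y points along the fingers, x is the direction in which the jaws open and shut, and the axes are right-handed (so a half turn about y gives the same grasp; the last joint's range is limited). The gripper opens to 88 mm and grips with 3 to 60 N. Pads are 18 mm wide; open, the fingers measure 123 mm over their backs; the gripper's body (75 mm by 187 mm) begins 45 mm behind the grasp point.
Start: joints at [1.321, 0.689, -0.195, 1.565, 0.157, 0.902, -0.215], TCP at [0.175, -0.6, 0.239] pointing down, gripper open.
Joint ranges: [-3.01, 3.01], [-0.46, 2.08], [-1.47, 1.51], [0.13, 2.56], [-1, 4.14], [0.04, 2.09], [-2.66, 2.66]. Speed limits (rad/s): [2.57, 2.57, 3.14, 3.14, 3.14, 3.14, 3.14].

### API

Orientations are given as a unit quaternion [x, y, z, w].
In Python, from plant import get_state, snapshot, camera_params, job, r gives the robot as it stands.
- The arm moves only by the tool carry_out, never from a script. Its arguments are lists of equal length, an entry for each row: "offset": the shift along the world's x, y, z in m, a list of three; "twist": the turn about the world's z in degrees. In form: {"offset": [[tx, ty, tz], ...], "twist": [twist, ...]}. A call has 1 to 8 rows; each row shifts and turns the commanded pose from where the row before left it; what a row does not reach is not made up. A row lasts 1/8 s, in which the tool goes at most 62.5 mm and 10.7 degrees, less where a joint would pass 70% of its speed; a pose out of reach is approached as far as the arm can. A call with a gripper value outside its range is refused whole. "grip" is the finger opening in m, from 0 to 0.0881, set as the call begins (left out, the last holds). The fingers move at their own pace and stop on an object; "newtons" is the grip in N (left out, the last holds). Time passes only in rows, so rows that do not move let the fingers close. It gives the time, the measured TCP pose, the force and the opening at its end, in the units of the state.
- get_state(): the state, without advancing time (a new reading comes with each control period).
- snapshot(name): name is "side" or "top"; returns the picture (480x640x3 uint8, red, green, blue); there is no depth.
- camera_params(name): a dict with "camera_matrix" (3x3 intrinsics, pixels), "eye" and "orientation" of the camera in the world. Camera axes: x right, y up, looking along -z (the intrinsics and any distortion apply to the point x, -y, -z); pixel columns grow to the right and rows downward; lengths in m; the calibration is good to about 2 mm. A picture is of the moment at which its call begins. camera_params takes no time and is no camera call.
- job.finish_job(): hands the job in, once; it reports no verdict.
The state is a dict: "clock": time; "q": joint angles; "qd": joint speeds; "joint_torque": joint torques, N m; "tool_pos": TCP position; "eef_rot": TCP orientation; "contact_force": force on the tool from outside, world axes, zero at the start; "moment": the same for the moment, N m; "opening": opening from 0.0 (shut) to 1.0 (fully open).
Only numpy, scipy, OpenCV 4.12 (cv2) and the standard library are available. Lean on these libraries where they do the work, as an engineer would, in place of code of your own. Each camera call takes 0.05 s, during which the arm holds its last target. There are 200 camera calls.

## Working session

There is one attempt and no reset: what is moved stays moved. The work goes in short steps, Python scripts to look and compute and a tool call to move; the robot and the scene stay as the last step left them, time stands still between calls to the robot, and variables do not carry over. Pictures are saved under pics/ and viewed, about 8 in all and at most 12, crops included, and the job is handed in when it is done.

Besides the shell and the picture viewer there is one more tool, called in YAML: its name, and indented under it one key for each argument. carry_out: Moves the arm, as the interface text tells. Its arguments: {"type":"object","properties":{"offset":{"type":"array"},"twist":{"type":"array"},"grip":{"type":"number"},"newtons":{"type":"number"}},"required":["offset","twist"]}

```bash
mkdir -p pics; python3 - <<'E'
from plant import *
import cv2
print(get_state())
for n in("side","top"):
    print(n,camera_params(n)); cv2.imwrite(f"pics/{n}0.png",snapshot(n)[:,:,::-1])
E
```

```text
{'clock': 0.0, 'q': array([ 1.32080084,  0.68998565, -0.19450899,  1.56632127,  0.15730209,
        0.90246848, -0.21508247]), 'qd': array([ 8.76193057e-04, -6.39683975e-04, -6.44615640e-05,  1.12235248e-04,
        4.65280148e-04, -9.65760563e-04,  1.06550057e-03]), 'joint_torque': array([-4.29411557e-04, -5.27569878e+01, -1.26679882e+00, -1.53431332e+01,
       -5.24892204e-02,  6.53752650e-03,  1.67484968e-04]), 'tool_pos': array([ 0.17478078, -0.59942564,  0.23791491]), 'eef_rot': array([-0.56536356,  0.42476909, -0.4237033 ,  0.56604839]), 'contact_force': array([-0.1880217 , -0.24158256, -0.59996897]), 'moment': array([-0.01953413,  0.00935257,  0.03952186]), 'opening': 1.000312920438576}
side {'camera_matrix': array([[519.84764049,   0.        , 314.86916984],
       [  0.        , 519.84764049, 236.98097886],
       [  0.        ,   0.        ,   1.        ]]), 'eye': array([0.04926076, 0.90387426, 0.74962443]), 'orientation': array([-0.10844035,  0.47874764,  0.85356308, -0.17456076])}
top {'camera_matrix': array([[541.80438716,   0.        , 310.05737233],
       [  0.        , 541.80438716, 242.34185171],
       [  0.        ,   0.        ,   1.        ]]), 'eye': array([ 0.29155794, -0.09017786,  1.22037539]), 'orientation': array([ 0.06602404, -0.07188838, -0.69667224,  0.71071843])}
```

View pics/top0.png

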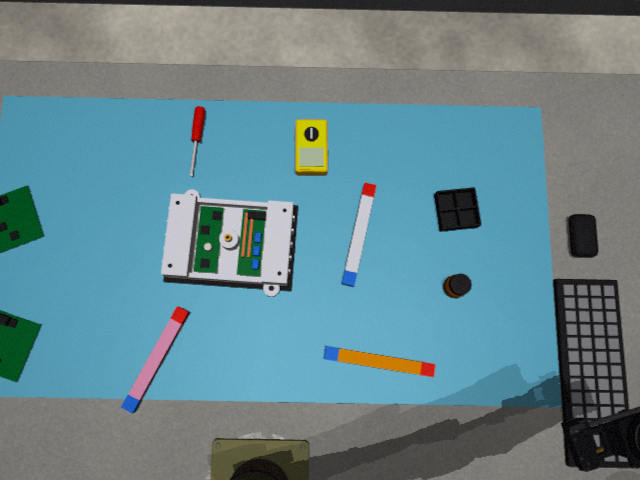

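View pics/side0.png

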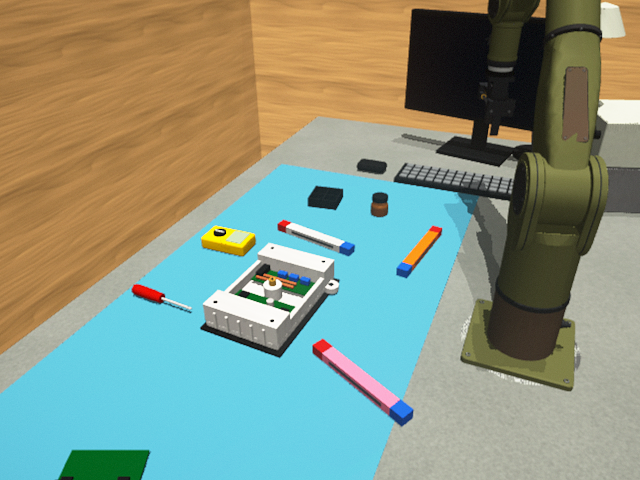

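The top view shows the white (aluminium) bar with its red end at (369,190) and blue end at (349,278). The pink and orange bars are decoys. The housing's lands are at about (180,235) and (281,243), with the bush at (229,239). The side view shows the same layout: housing near (270,300), bush at (272,282).

```bash
cat > h.py <<'E'
from plant import *
import cv2, numpy as np
from scipy.spatial.transform import Rotation as R
def cam(n):
    c=camera_params(n); return c["camera_matrix"],np.array(c["eye"]),R.from_quat(c["orientation"]).as_matrix()
def ray(n,uv):
    K,e,M=cam(n); p=np.linalg.solve(K,[uv[0],uv[1],1]); return e,M@np.array([p[0],-p[1],-p[2]])
def onz(n,uv,z):
    e,d=ray(n,uv); return e+d*(z-e[2])/d[2]
def tri(a,b):
    (e1,d1),(e2,d2)=ray("top",a),ray("side",b)
    s=np.linalg.lstsq(np.c_[d1,-d2],e2-e1,rcond=None)[0]
    p,q=e1+s[0]*d1,e2+s[1]*d2; return (p+q)/2,np.linalg.norm(p-q)
def proj(n,P):
    K,e,M=cam(n); c=M.T@(np.array(P)-e); v=K@np.array([c[0],-c[1],-c[2]]); return v[:2]/v[2]
def blobs(img,color,box):
    x0,y0,x1,y1=box; hsv=cv2.cvtColor(img[y0:y1,x0:x1],cv2.COLOR_RGB2HSV); h,s,v=cv2.split(hsv)
    m={"red":((h<8)|(h>172))&(s>150)&(v>60),"blue":(h>104)&(h<125)&(s>130)&(v>40),"white":(s<50)&(v>150)}[color]
    k,l,st,c=cv2.connectedComponentsWithStats(m.astype(np.uint8))
    i=1+np.argmax(st[1:,4]); return c[i]+[x0,y0],st[i,4],(l==i).astype(np.uint8)
E
python3 - <<'E'
from h import *
t=snapshot("top"); s=snapshot("side")
tb,sb=(330,170,390,300),(265,210,365,265)
for c in("red","blue"):
    a,b=blobs(t,c,tb),blobs(s,c,sb); print(c,a[:2],b[:2],onz("top",a[0],.02),tri(a[0],b[0]))
for nm,box in(("L",(155,185,198,290)),("R",(264,190,298,290))):
    m=blobs(t,"white",box); cn=cv2.findContours(m[2],0,2)[0][0]+np.array(box[:2]); rc=cv2.minAreaRect(cn); print(nm,rc); 
    print([onz("top",p,.071).round(4) for p in cv2.boxPoints(rc)])
c1=cv2.resize(t[180:305,150:310],None,fx=5,fy=5,interpolation=2)[:,:,::-1]
c2=cv2.resize(s[235:360,195:345],None,fx=4.6,fy=4.6,interpolation=2)[:,:,::-1]
cv2.imwrite("pics/c1.png",c1[:600]);cv2.imwrite("pics/c2.png",c2)
E
```

```text
red (array([368.60283688, 189.30496454]), np.int32(141)) (array([282.64197531, 225.24691358]), np.int32(81)) [ 0.65664289 -0.2305139   0.02      ] (array([ 0.66064485, -0.23103108,  0.01164195]), np.float64(0.0029700258007359175))
blue (array([348.90960452, 278.01694915]), np.int32(177)) (array([346.64666667, 248.38      ]), np.int32(150)) [ 0.44986765 -0.18611644  0.02      ] (array([ 0.4509797 , -0.18696832,  0.01004826]), np.float64(0.00041421037296039546))
L ((178.72189331054688, 232.03253173828125), (26.87251091003418, 87.89962768554688), 8.343891143798828)
[array([0.4445, 0.223 , 0.071 ]), array([0.6378, 0.2091, 0.071 ]), array([0.6301, 0.1502, 0.071 ]), array([0.4373, 0.166 , 0.071 ])]
R ((279.0, 241.5), (81.0, 30.0), 90.0)
[array([0.6094, 0.0052, 0.071 ]), array([ 0.6108, -0.0606,  0.071 ]), array([ 0.4322, -0.065 ,  0.071 ]), array([ 0.4309, -0.0011,  0.071 ])]
```

View pics/c1.png

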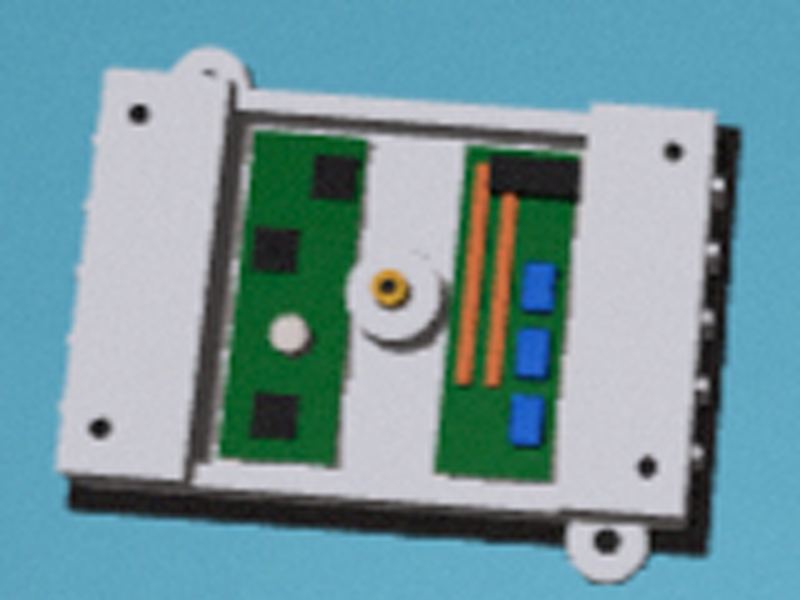

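View pics/c2.png

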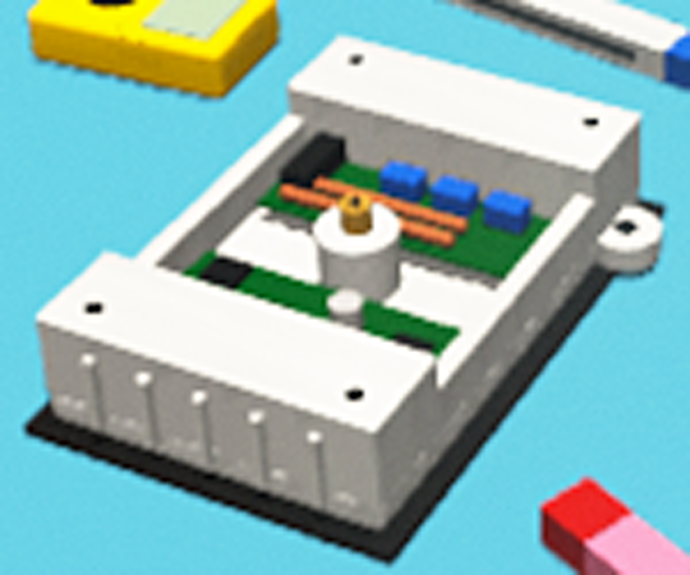

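Crops: in the top view the four land screw holes are at (139,113), (100,428), (673,151), (647,467), and the bush at (389,288). In the side crop they are at (94,308), (354,394), (356,60), (591,122), with the bush top at (356,200).

```bash
python3 - <<'E'
from h import *
T=(np.array([(139,113),(100,428),(673,151),(647,467),(389,288)])+.5)/5-.5+[150,180]
S=(np.array([(94,308),(354,394),(356,60),(591,122),(356,199)])+.5)/4.6-.5+[195,235]
P=[]
for a,b in zip(T,S):
    p,g=tri(a,b);P.append(p);print(p.round(4),round(g,4))
z=np.mean([p[2] for p in P[:4]]);print("z",z)
Q=np.array([onz("top",a,z) for a in T[:4]]);c=Q.mean(0)
d=Q[0]+Q[1]-Q[2]-Q[3];d2=Q[0]+Q[2]-Q[1]-Q[3]
print("centre",c,"bush",onz("top",T[4],z+.005),"yaw",np.arctan2(-d[0],d[1]),np.arctan2(d2[1],d2[0]),"spans",np.linalg.norm(d)/2,np.linalg.norm(d2)/2)
t=snapshot("top");s=snapshot("side")
a,b=[blobs(t,k,(330,170,390,300))[0] for k in("red","blue")]
pr,pb=onz("top",a,.02),onz("top",b,.02);v=pb-pr;print("mid",(pr+pb)/2,"len",np.linalg.norm(v),"ang",np.degrees(np.arctan2(v[1],v[0])))
E=R.from_quat(get_state()["eef_rot"]).as_matrix();print(E.round(3),r.grip_point_offset)
E
```

```text
[0.6042 0.1959 0.0656] 0.0005
[0.4645 0.2036 0.0655] 0.0015
[ 0.592  -0.0394  0.0654] 0.0002
[ 0.452  -0.0321  0.0654] 0.0006
[0.5272 0.0815 0.072 ] 0.0015
z 0.06548024975756239
centre [0.52783738 0.08187496 0.06548025] bush [0.52676966 0.08149055 0.07048025] yaw -0.05150547964150107 -0.0521313739055928 spans 0.2356663124535847 0.14043382613730135
mid [ 0.55327762 -0.20837999  0.02      ] len 0.21161704749213403 ang 167.87396081651173
[[ 0.28  -0.     0.96 ]
 [-0.96   0.001  0.28 ]
 [-0.001 -1.    -0.   ]] 0.0187
```

carry_out:
  offset:
    - [0.03, 0.03, 0]
    - [0.0316, 0.033, 0]
    - [0.0316, 0.033, 0]
    - [0.0316, 0.033, 0]
    - [0.0316, 0.033, 0]
    - [0.0316, 0.033, 0]
    - [0.0316, 0.033, 0]
    - [0.0316, 0.033, 0]
  twist: [-3.5, -3.5, -3.5, -3.5, -3.5, -3.5, -3.5, -3.9]
  grip: 0.07

```text
clock: 1.3
tool_pos: [0.4273, -0.3379, 0.2388]
eef_rot: [0.444, -0.55, 0.551, -0.444]
contact_force: [-0.4, -1.4, 0.5]
opening: 0.793
```

carry_out:
  offset:
    - [0.0316, 0.033, -0.01]
    - [0.0316, 0.033, -0.02]
    - [0.0316, 0.033, -0.03]
    - [0.031, 0.031, -0.03]
    - [0, 0, -0.03]
    - [0, 0, 0]
    - [0, 0, 0]
  twist: [0, 0, 0, 0, 0, 0, 0]

```text
clock: 2.17
tool_pos: [0.5521, -0.2101, 0.1197]
eef_rot: [0.444, -0.55, 0.551, -0.444]
contact_force: [0.2, 0.5, -0.1]
opening: 0.793
```

```bash
python3 - <<'E'
from h import *
s=get_state();E=R.from_quat(s["eef_rot"]).as_matrix();print(np.degrees(np.arctan2(E[1,0],E[0,0])),E[:,1].round(3),s["tool_pos"])
t=snapshot("top");d=snapshot("side")
cv2.imwrite("pics/v5.png",np.hstack([cv2.resize(t[150:310,260:460],(400,320)),cv2.resize(d[150:310,230:430],(400,320))])[:,:,::-1])
E
```

```text
-102.21972808261154 [ 0.001 -0.001 -1.   ] [ 0.55210979 -0.21014652  0.11969042]
```

View pics/v5.png

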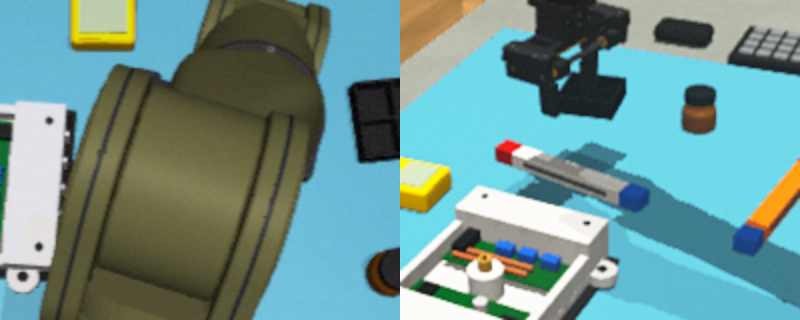

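The fingers straddle the bar at mid-length (side crop: bar from (508,152) to (635,195)), clear of the housing. Next is the descent and grip.

carry_out:
  offset:
    - [0.001, 0.002, -0.03]
    - [0, 0, -0.03]
    - [0, 0, -0.025]
    - [0, 0, -0.015]
    - [0, 0, -0.01]
    - [0, 0, -0.004]
    - [0, 0, 0]
  twist: [0, 0, 0, 0, 0, 0, 0]

```text
clock: 3.15
tool_pos: [0.5533, -0.2071, 0.0051]
eef_rot: [0.444, -0.55, 0.55, -0.444]
contact_force: [0.1, -0.6, 0.4]
opening: 0.794
```

carry_out:
  offset:
    - [0, 0, 0]
    - [0, 0, 0]
    - [0, 0, 0]
    - [0, 0, 0]
    - [0, 0, 0]
    - [0, 0, 0]
  twist: [0, 0, 0, 0, 0, 0]
  grip: 0.0
  newtons: 25

```text
clock: 3.9
tool_pos: [0.553, -0.2072, 0.0048]
eef_rot: [0.444, -0.55, 0.55, -0.444]
contact_force: [0.1, -0.8, 0.6]
opening: 0.32
```

carry_out:
  offset:
    - [0, 0, 0.015]
    - [0, 0, 0.03]
    - [0, 0, 0.03]
    - [0, 0, 0.03]
    - [0, 0, 0.03]
    - [0, 0, 0.02]
    - [0, 0, 0]
    - [0, 0, 0]
  twist: [0, 0, 0, 0, 0, 0, 0, 0]

```text
clock: 4.9
tool_pos: [0.5522, -0.2066, 0.1591]
eef_rot: [-0.445, 0.551, -0.55, 0.444]
contact_force: [-0.2, 0.1, -4.4]
opening: 0.32
```

carry_out:
  offset:
    - [-0.002, 0.012, 0]
    - [-0.002, 0.024, 0]
    - [-0.002, 0.025, 0]
    - [-0.002, 0.025, 0]
    - [-0.002, 0.025, 0]
    - [-0.002, 0.025, 0]
    - [-0.002, 0.025, 0]
    - [-0.002, 0.025, 0]
  twist: [5, 8, 9, 9, 9, 9, 9, 9]

```text
clock: 5.9
tool_pos: [0.536, -0.0203, 0.1586]
eef_rot: [0.675, -0.213, 0.211, -0.674]
contact_force: [0.7, 1.0, -3.1]
opening: 0.314
```

carry_out:
  offset:
    - [-0.002, 0.025, 0]
    - [-0.002, 0.025, 0]
    - [-0.002, 0.025, 0]
    - [-0.002, 0.017, 0]
    - [-0.001, 0.01, 0]
    - [0, 0, 0]
    - [0, 0, 0]
    - [0, 0, 0]
  twist: [9, 9, 9, 5.2, 0, 0, 0, 0]

```text
clock: 6.9
tool_pos: [0.5281, 0.0798, 0.1597]
eef_rot: [0.707, -0.019, 0.019, -0.707]
contact_force: [-0.3, -0.1, -4.7]
opening: 0.316
```

```bash
python3 - <<'E'
from h import *
s=get_state();E=R.from_quat(s["eef_rot"]).as_matrix();print(np.degrees(np.arctan2(E[1,0],E[0,0])),E[:,1].round(3),s["tool_pos"],s["contact_force"])
t=snapshot("top");d=snapshot("side")
for c in("red","blue"):
    try: a=blobs(t,c,(130,150,330,330));b=blobs(d,c,(150,150,420,300));print(c,a[:2],b[:2],tri(a[0],b[0]))
    except Exception as e: print(e)
cv2.imwrite("pics/v6.png",np.hstack([cv2.resize(t[150:310,130:330],(400,320)),cv2.resize(d[120:360,170:420],(400,384))[:320]])[:,:,::-1])
E
```

```text
-3.050261988727359 [ 0.    -0.001 -1.   ] [0.52813532 0.07984379 0.15970082] [-0.31115812 -0.09080771 -4.66417499]
red (array([174.53191489, 316.19148936]), np.int32(47)) (array([242.12631579, 267.31578947]), np.int32(285)) (array([0.42404135, 0.19760069, 0.19372241]), np.float64(0.1718808351767653))
attempt to get argmax of an empty sequence
```

View pics/v6.png

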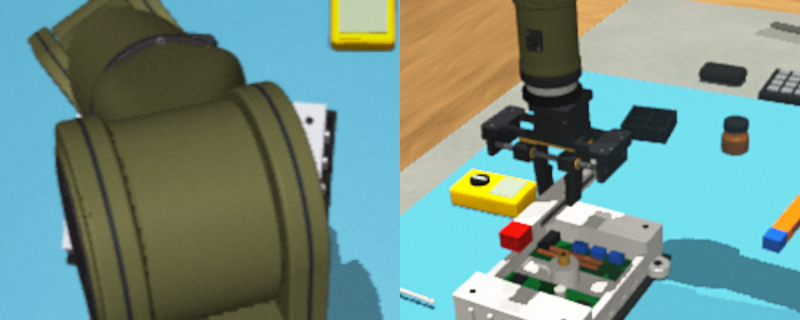

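The side crop shows the red cap at full-frame (242,267) on the +y end, the bar level, and the gripper over the bush. The bar is held well, so I'll lower it.

carry_out:
  offset:
    - [-0.001, 0.002, -0.015]
    - [0, 0, -0.02]
    - [0, 0, -0.02]
    - [0, 0, -0.012]
    - [0, 0, -0.006]
    - [0, 0, -0.003]
    - [0, 0, 0]
    - [0, 0, 0]
  twist: [0, 0, 0, 0, 0, 0, 0, 0]

```text
clock: 8.0
tool_pos: [0.5274, 0.0831, 0.0842]
eef_rot: [-0.707, 0.018, -0.019, 0.707]
contact_force: [-0.2, 0.2, -3.4]
opening: 0.316
```

```bash
python3 - <<'E'
from h import *
s=get_state();print(s["tool_pos"],s["contact_force"])
d=snapshot("side");b=blobs(d,"red",(150,150,420,350));print(b[:2])
x,y,z=s["tool_pos"]
for dz in(-.006,0,.006): print(proj("side",[x+.0055,y+.105,z+.006+dz]))
E
```

```text
[0.52740036 0.0830536  0.08420419] [-0.15812053  0.20153908 -3.40946114]
(array([245.01818182, 298.26545455]), np.int32(275))
[245.49927499 300.47315555]
[245.24531627 298.16469187]
[244.98987758 295.84277542]
```

carry_out:
  offset:
    - [0, -0.001, -0.002]
    - [0, 0, -0.002]
    - [0, 0, -0.001]
    - [0, 0, 0]
  twist: [0, 0, 0, 0]

```text
clock: 8.55
tool_pos: [0.5269, 0.082, 0.0786]
eef_rot: [0.707, -0.018, 0.018, -0.707]
contact_force: [-0.1, 0.8, -3.3]
opening: 0.313
```

carry_out:
  offset:
    - [0, 0, -0.001]
    - [0, 0, 0]
    - [0, 0, 0]
  twist: [0, 0, 0]

```text
clock: 8.93
tool_pos: [0.5271, 0.082, 0.0778]
eef_rot: [-0.707, 0.018, -0.018, 0.707]
contact_force: [0.7, -0.2, -3.6]
opening: 0.32
```

carry_out:
  offset:
    - [0, 0, -0.0007]
    - [0, 0, 0]
    - [0, 0, 0]
  twist: [0, 0, 0]

```text
clock: 9.3
tool_pos: [0.527, 0.082, 0.077]
eef_rot: [-0.707, 0.018, -0.018, 0.707]
contact_force: [0.6, 0.1, -3.1]
opening: 0.316
```

carry_out:
  offset:
    - [0, 0, -0.0007]
    - [0, 0, 0]
    - [0, 0, 0]
  twist: [0, 0, 0]

```text
clock: 9.68
tool_pos: [0.527, 0.082, 0.0763]
eef_rot: [0.707, -0.018, 0.018, -0.707]
contact_force: [-0.4, 0.5, -3.2]
opening: 0.316
```

carry_out:
  offset:
    - [0, 0, -0.0005]
    - [0, 0, 0]
    - [0, 0, 0]
  twist: [0, 0, 0]

```text
clock: 10.05
tool_pos: [0.5271, 0.082, 0.0759]
eef_rot: [-0.707, 0.018, -0.018, 0.707]
contact_force: [-0.3, 0.5, -2.6]
opening: 0.318
```

carry_out:
  offset:
    - [0, 0, -0.0005]
    - [0, 0, 0]
    - [0, 0, 0]
  twist: [0, 0, 0]

```text
clock: 10.42
tool_pos: [0.5271, 0.082, 0.0756]
eef_rot: [0.707, -0.018, 0.018, -0.707]
contact_force: [-1.0, 0.2, 2.2]
opening: 0.313
```

carry_out:
  offset:
    - [0, 0, 0]
    - [0, 0, 0]
  twist: [0, 0]

```text
clock: 10.68
tool_pos: [0.5271, 0.082, 0.0756]
eef_rot: [-0.707, 0.018, -0.018, 0.707]
contact_force: [-1.9, 0.1, 5.2]
opening: 0.313
```

carry_out:
  offset:
    - [0, 0, 0.0006]
    - [0, 0, 0]
    - [0, 0, 0]
  twist: [0, 0, 0]

```text
clock: 11.05
tool_pos: [0.5271, 0.082, 0.0758]
eef_rot: [-0.707, 0.018, -0.018, 0.707]
contact_force: [-0.3, 0.1, -0.7]
opening: 0.321
```

carry_out:
  offset:
    - [0, 0, 0]
    - [0, 0, 0]
    - [0, 0, 0]
    - [0, 0, 0]
  twist: [0, 0, 0, 0]
  grip: 0.05

```text
clock: 11.55
tool_pos: [0.5271, 0.082, 0.076]
eef_rot: [-0.707, 0.018, -0.018, 0.707]
contact_force: [0.0, 1.1, -0.2]
opening: 0.569
```

carry_out:
  offset:
    - [0, 0, 0.01]
    - [0, 0, 0.02]
    - [0, 0, 0.025]
    - [0, 0, 0.02]
    - [0, 0, 0.005]
    - [0, 0, 0]
  twist: [0, 0, 0, 0, 0, 0]

```text
clock: 12.3
tool_pos: [0.5271, 0.0819, 0.1561]
eef_rot: [-0.707, 0.018, -0.018, 0.707]
contact_force: [-0.3, -1.2, -0.9]
opening: 0.571
```

```bash
python3 - <<'E'
from h import *
s=get_state();print(s["tool_pos"],s["contact_force"])
d=snapshot("side");t=snapshot("top")
cv2.imwrite("pics/v7.png",cv2.resize(d[200:360,180:380],(750,600))[:,:,::-1])
for n,im,bx in(("side",d,(190,220,350,350)),):
    b=blobs(im,"red",bx);print(b[:2])
E
```

```text
[0.52706771 0.08187893 0.15611562] [-0.3026622  -1.17297311 -0.93601851]
(array([245.61371841, 301.28519856]), np.int32(277))
```

View pics/v7.png

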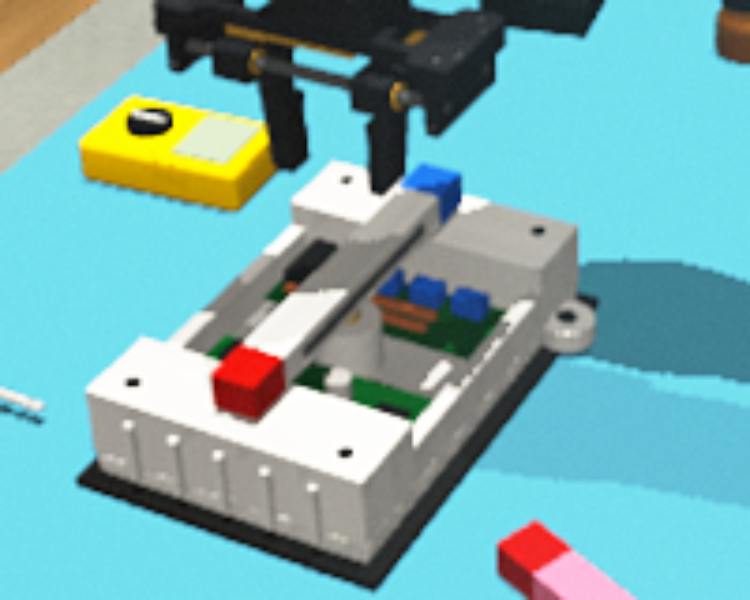

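The bar lies across both lands over the bush, red end at the near (+y) land and blue at the far one, and the gripper is clear. Next I press the blue end.

carry_out:
  offset:
    - [-0.001, -0.02, 0]
    - [-0.0015, -0.03, 0]
    - [-0.0015, -0.03, 0]
    - [-0.0015, -0.027, 0]
    - [0, 0, -0.02]
    - [0, 0, -0.02]
    - [0, 0, -0.008]
    - [0, 0, 0]
  twist: [0, 0, 0, 0, 0, 0, 0, 0]
  grip: 0.0

```text
clock: 13.4
tool_pos: [0.521, -0.0248, 0.1073]
eef_rot: [0.707, -0.019, 0.017, -0.707]
contact_force: [-0.3, -0.6, 0.0]
opening: 0.005
```

carry_out:
  offset:
    - [0, 0, -0.003]
    - [0, 0, -0.003]
    - [0, 0, -0.003]
    - [0, 0, -0.003]
    - [0, 0, -0.002]
    - [0, 0, 0]
  twist: [0, 0, 0, 0, 0, 0]

```text
clock: 14.15
tool_pos: [0.5214, -0.025, 0.0938]
eef_rot: [0.707, -0.018, 0.018, -0.707]
contact_force: [-0.5, -0.1, 0.4]
opening: 0.003
```

carry_out:
  offset:
    - [0, 0, -0.002]
    - [0, 0, -0.002]
    - [0, 0, -0.001]
    - [0, 0, 0]
  twist: [0, 0, 0, 0]

```text
clock: 14.65
tool_pos: [0.5217, -0.0251, 0.0892]
eef_rot: [0.707, -0.018, 0.018, -0.707]
contact_force: [-0.6, -0.6, 3.7]
opening: 0.007
```

carry_out:
  offset:
    - [0, 0, -0.0007]
    - [0, 0, 0]
    - [0, 0, 0]
  twist: [0, 0, 0]

```text
clock: 15.02
tool_pos: [0.5217, -0.0251, 0.0889]
eef_rot: [0.707, -0.018, 0.018, -0.707]
contact_force: [-1.5, -0.8, 8.8]
opening: 0.004
```

```bash
python3 - <<'E'
from h import *
s=get_state();print(s["tool_pos"],s["contact_force"])
d=snapshot("side");print(blobs(d,"red",(190,220,350,350))[:2], get_state()["contact_force"])
for z in(.08,.088,.094): print(proj("side",[.5324,.187,z]))
E
```

```text
[ 0.52173444 -0.02510404  0.08892835] [-1.48395555 -0.75950323  8.81618137]
(array([245.74725275, 299.57509158]), np.int32(273)) [-0.94344117 -0.32637464  8.15891879]
[246.14374483 301.84595722]
[245.80819014 298.77844663]
[245.55481594 296.46219819]
```

carry_out:
  offset:
    - [0, 0, 0.01]
    - [0, 0, 0.02]
    - [0.0015, 0.03, 0.005]
    - [0.0025, 0.05, 0]
    - [0.0025, 0.05, 0]
    - [0.0025, 0.05, 0]
    - [0.0018, 0.034, 0]
    - [0, 0, 0]
  twist: [0, 0, 0, 0, 0, 0, 0, 0]

```text
clock: 16.08
tool_pos: [0.5319, 0.1934, 0.1237]
eef_rot: [-0.706, 0.016, -0.016, 0.708]
contact_force: [-0.9, -0.5, -0.4]
opening: 0.001
```

carry_out:
  offset:
    - [0, 0, -0.01]
    - [0, 0, -0.008]
    - [0, 0, -0.004]
    - [0, 0, -0.003]
    - [0, 0, -0.003]
    - [0, 0, -0.003]
    - [0, 0, 0]
  twist: [0, 0, 0, 0, 0, 0, 0]

```text
clock: 16.95
tool_pos: [0.5322, 0.189, 0.0921]
eef_rot: [0.707, -0.018, 0.018, -0.707]
contact_force: [-0.7, -0.4, -0.2]
opening: 0.007
```

carry_out:
  offset:
    - [0, 0, -0.0015]
    - [0, 0, -0.0015]
    - [0, 0, 0]
    - [0, 0, 0]
  twist: [0, 0, 0, 0]

```text
clock: 17.45
tool_pos: [0.5325, 0.1892, 0.0894]
eef_rot: [-0.707, 0.018, -0.018, 0.707]
contact_force: [0.5, -0.4, 2.2]
opening: 0.008
```

carry_out:
  offset:
    - [0, 0, -0.0007]
    - [0, 0, 0]
    - [0, 0, 0]
  twist: [0, 0, 0]

```text
clock: 17.82
tool_pos: [0.5326, 0.1892, 0.0891]
eef_rot: [-0.707, 0.018, -0.018, 0.707]
contact_force: [-1.3, 1.2, 6.5]
opening: 0.001
```

```bash
python3 - <<'E'
from h import *
s=get_state();print(s["tool_pos"],s["contact_force"])
d=snapshot("side");print(blobs(d,"blue",(270,230,320,270))[:2])
for z in(.08,.088,.094): print(proj("side",[.5216,-.023,z]))
E
```

```text
[0.53258372 0.18921448 0.08911867] [-1.33638123  1.16776171  6.50077295]
(array([296.27927928, 247.89189189]), np.int32(111))
[294.69327342 251.87358072]
[294.56466078 249.03609631]
[294.46763178 246.89541829]
```

carry_out:
  offset:
    - [0, 0, 0.005]
    - [0, 0, 0.015]
    - [-0.001, -0.02, 0]
    - [-0.0015, -0.03, 0]
    - [-0.0015, -0.03, 0]
    - [-0.0015, -0.027, 0]
    - [0, 0, 0]
    - [0, 0, -0.006]
  twist: [0, 0, 0, 0, 0, 0, 0, 0]

```text
clock: 18.88
tool_pos: [0.5272, 0.0824, 0.1027]
eef_rot: [-0.706, 0.018, -0.019, 0.707]
contact_force: [-0.0, -0.2, -0.4]
opening: 0.007
```

carry_out:
  offset:
    - [0, 0, -0.004]
    - [0, 0, -0.003]
    - [0, 0, -0.002]
    - [0, 0, 0]
  twist: [0, 0, 0, 0]

```text
clock: 19.38
tool_pos: [0.5268, 0.0824, 0.0935]
eef_rot: [-0.707, 0.018, -0.018, 0.707]
contact_force: [-0.7, -0.1, -0.0]
opening: 0.008
```

carry_out:
  offset:
    - [0, 0, -0.001]
    - [0, 0, 0]
    - [0, 0, 0]
  twist: [0, 0, 0]

```text
clock: 19.75
tool_pos: [0.5269, 0.0823, 0.0929]
eef_rot: [-0.707, 0.018, -0.018, 0.707]
contact_force: [-0.3, 0.4, 5.6]
opening: 0.006
```

Contact is at 0.0929, about 4–5 mm above flush as expected. I'll sink the bush in small steps.

carry_out:
  offset:
    - [0, 0, -0.0005]
    - [0, 0, -0.0005]
    - [0, 0, 0]
    - [0, 0, 0]
  twist: [0, 0, 0, 0]

```text
clock: 20.25
tool_pos: [0.5269, 0.0823, 0.0919]
eef_rot: [-0.707, 0.018, -0.018, 0.707]
contact_force: [-1.9, 1.1, 6.2]
opening: 0.006
```

carry_out:
  offset:
    - [0, 0, -0.0005]
    - [0, 0, -0.0005]
    - [0, 0, 0]
    - [0, 0, 0]
  twist: [0, 0, 0, 0]

```text
clock: 20.75
tool_pos: [0.5269, 0.0823, 0.0909]
eef_rot: [-0.707, 0.018, -0.018, 0.707]
contact_force: [-0.9, 0.8, 5.7]
opening: 0.007
```

carry_out:
  offset:
    - [0, 0, -0.0005]
    - [0, 0, -0.0005]
    - [0, 0, 0]
    - [0, 0, 0]
  twist: [0, 0, 0, 0]

```text
clock: 21.25
tool_pos: [0.5269, 0.0823, 0.0899]
eef_rot: [-0.707, 0.018, -0.018, 0.707]
contact_force: [-1.1, 0.3, 5.7]
opening: 0.006
```

carry_out:
  offset:
    - [0, 0, -0.0005]
    - [0, 0, -0.0003]
    - [0, 0, 0]
    - [0, 0, 0]
  twist: [0, 0, 0, 0]

```text
clock: 21.75
tool_pos: [0.5269, 0.0823, 0.0891]
eef_rot: [-0.707, 0.018, -0.018, 0.707]
contact_force: [-1.2, 1.1, 5.5]
opening: 0.011
```

carry_out:
  offset:
    - [0, 0, -0.0003]
    - [0, 0, -0.0002]
    - [0, 0, 0]
    - [0, 0, 0]
  twist: [0, 0, 0, 0]

```text
clock: 22.25
tool_pos: [0.5269, 0.0823, 0.0886]
eef_rot: [-0.707, 0.018, -0.018, 0.707]
contact_force: [-1.4, 0.7, 5.6]
opening: 0.004
```

carry_out:
  offset:
    - [0, 0, -0.0003]
    - [0, 0, 0]
    - [0, 0, 0]
  twist: [0, 0, 0]

```text
clock: 22.62
tool_pos: [0.5269, 0.0823, 0.0884]
eef_rot: [-0.707, 0.018, -0.018, 0.707]
contact_force: [-0.7, 0.5, 5.4]
opening: 0.003
```

carry_out:
  offset:
    - [0, 0, -0.0003]
    - [0, 0, 0]
    - [0, 0, 0]
  twist: [0, 0, 0]

```text
clock: 23.0
tool_pos: [0.5269, 0.0823, 0.0883]
eef_rot: [-0.707, 0.018, -0.018, 0.707]
contact_force: [-2.0, 0.2, 8.7]
opening: 0.005
```

carry_out:
  offset:
    - [0, 0, -0.0003]
    - [0, 0, 0]
    - [0, 0, 0]
  twist: [0, 0, 0]

```text
clock: 23.38
tool_pos: [0.5269, 0.0823, 0.0882]
eef_rot: [-0.707, 0.018, -0.018, 0.707]
contact_force: [-2.9, 0.5, 10.7]
opening: 0.008
```

carry_out:
  offset:
    - [0, 0, -0.0003]
    - [0, 0, 0]
    - [0, 0, 0]
  twist: [0, 0, 0]

```text
clock: 23.75
tool_pos: [0.5269, 0.0823, 0.0881]
eef_rot: [-0.707, 0.018, -0.018, 0.707]
contact_force: [-3.6, 0.6, 12.3]
opening: 0.007
```

carry_out:
  offset:
    - [0, 0, -0.0002]
    - [0, 0, 0]
    - [0, 0, 0]
  twist: [0, 0, 0]

```text
clock: 24.12
tool_pos: [0.5269, 0.0823, 0.0881]
eef_rot: [-0.707, 0.018, -0.018, 0.707]
contact_force: [-3.6, 0.1, 13.6]
opening: 0.006
```

The force now climbs without travel, so the bar is seated on the lands. Next come the proof presses, blue first.

carry_out:
  offset:
    - [0, 0, 0.005]
    - [0, 0, 0.01]
    - [-0.001, -0.02, 0]
    - [-0.0015, -0.03, 0]
    - [-0.0015, -0.03, 0]
    - [-0.0015, -0.027, 0]
    - [0, 0, 0]
    - [0, 0, -0.008]
  twist: [0, 0, 0, 0, 0, 0, 0, 0]

```text
clock: 25.12
tool_pos: [0.5221, -0.0238, 0.0942]
eef_rot: [-0.706, 0.017, -0.019, 0.707]
contact_force: [0.4, 0.5, 0.3]
opening: 0.006
```

carry_out:
  offset:
    - [0, 0, -0.003]
    - [0, 0, -0.002]
    - [0, 0, 0]
    - [0, 0, 0]
  twist: [0, 0, 0, 0]

```text
clock: 25.62
tool_pos: [0.5214, -0.0249, 0.0889]
eef_rot: [0.707, -0.018, 0.018, -0.707]
contact_force: [0.0, 0.3, 0.3]
opening: 0.005
```

carry_out:
  offset:
    - [0, 0, -0.0008]
    - [0, 0, 0]
    - [0, 0, 0]
  twist: [0, 0, 0]

```text
clock: 26.0
tool_pos: [0.5215, -0.025, 0.0884]
eef_rot: [0.707, -0.018, 0.018, -0.707]
contact_force: [-0.6, -0.1, 6.3]
opening: 0.006
```

carry_out:
  offset:
    - [0, 0, -0.0003]
    - [0, 0, 0]
    - [0, 0, 0]
    - [0, 0, 0]
  twist: [0, 0, 0, 0]

```text
clock: 26.5
tool_pos: [0.5215, -0.025, 0.0883]
eef_rot: [0.707, -0.018, 0.018, -0.707]
contact_force: [-1.4, 0.8, 7.9]
opening: 0.006
```

```bash
python3 - <<'E'
from h import *
s=get_state();print(s["tool_pos"],s["contact_force"])
d=snapshot("side");print(blobs(d,"red",(190,220,350,350))[:2])
E
```

```text
[ 0.52149219 -0.02501246  0.08830688] [-1.43664169  0.75346144  7.87857733]
(array([245.87593985, 302.89849624]), np.int32(266))
```

carry_out:
  offset:
    - [0, 0, 0.01]
    - [0, 0, 0.02]
    - [0.0015, 0.03, 0]
    - [0.0025, 0.05, 0]
    - [0.0025, 0.05, 0]
    - [0.0025, 0.05, 0]
    - [0.0018, 0.034, 0]
    - [0, 0, 0]
  twist: [0, 0, 0, 0, 0, 0, 0, 0]

```text
clock: 27.55
tool_pos: [0.5319, 0.1932, 0.1182]
eef_rot: [-0.706, 0.016, -0.017, 0.708]
contact_force: [0.3, -0.2, 0.4]
opening: 0.005
```

carry_out:
  offset:
    - [0, 0, -0.01]
    - [0, 0, -0.01]
    - [0, 0, -0.005]
    - [0, 0, -0.003]
    - [0, 0, -0.0015]
    - [0, 0, 0]
    - [0, 0, 0]
  twist: [0, 0, 0, 0, 0, 0, 0]

```text
clock: 28.42
tool_pos: [0.5321, 0.1885, 0.0885]
eef_rot: [0.707, -0.018, 0.018, -0.707]
contact_force: [0.1, -1.9, 2.8]
opening: 0.005
```

carry_out:
  offset:
    - [0, 0, -0.0006]
    - [0, 0, 0]
    - [0, 0, 0]
    - [0, 0, 0]
  twist: [0, 0, 0, 0]

```text
clock: 28.92
tool_pos: [0.5321, 0.1885, 0.0883]
eef_rot: [0.707, -0.018, 0.018, -0.707]
contact_force: [-1.9, -2.1, 8.3]
opening: 0.004
```

carry_out:
  offset:
    - [0, 0, -0.0002]
    - [0, 0, 0]
    - [0, 0, 0]
  twist: [0, 0, 0]

```text
clock: 29.3
tool_pos: [0.5321, 0.1885, 0.0883]
eef_rot: [0.707, -0.018, 0.018, -0.707]
contact_force: [-3.5, -2.3, 9.2]
opening: 0.003
```

```bash
python3 - <<'E'
from h import *
s=get_state();print(s["tool_pos"],s["contact_force"])
d=snapshot("side");print(blobs(d,"blue",(270,230,320,270))[:2])
E
```

```text
[0.53208414 0.18854892 0.08826386] [-3.5259985  -2.28873971  9.23700625]
(array([296.5046729 , 250.99065421]), np.int32(107))
```

carry_out:
  offset:
    - [0, 0, 0.01]
    - [0, 0, 0.03]
    - [0, 0, 0.05]
    - [0, 0, 0.04]
    - [0, -0.05, 0.02]
    - [-0.03, -0.05, 0]
    - [-0.03, -0.05, 0]
    - [0, 0, 0]
  twist: [0, 0, 0, 0, 0, 0, 0, 0]

```text
clock: 30.35
tool_pos: [0.4697, 0.0343, 0.2375]
eef_rot: [0.708, -0.021, 0.019, -0.706]
contact_force: [-0.3, 1.1, -1.0]
opening: 0.002
```

```bash
python3 - <<'E'
from h import *
s=get_state();print(s["tool_pos"],s["contact_force"])
d=snapshot("side");print(blobs(d,"red",(190,220,350,350))[:2],blobs(d,"blue",(270,230,320,270))[:2])
cv2.imwrite("pics/v8.png",cv2.resize(d[200:360,180:380],(750,600))[:,:,::-1])
E
```

```text
[0.46966723 0.03429678 0.23747746] [-0.30833099  1.07201195 -0.99998181]
(array([245.92910448, 302.85820896]), np.int32(268)) (array([296.42592593, 250.99074074]), np.int32(108))
```

View pics/v8.png

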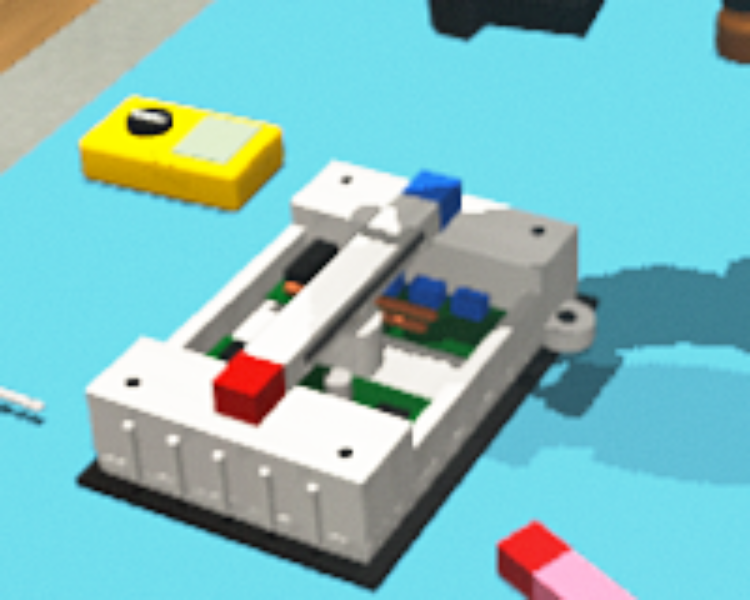

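The bar lies flat on both lands, with the red end at crop (250,385) and the blue end at (435,195). Nothing else has moved and the gripper is clear.

```bash
python3 -c "
from plant import *
print(job.finish_job())"
```

```text
the job is handed in; nothing more can be done
None
```

The straightedge is laid across both lands and centred over the bush. The bush is pressed flush as far as I can tell, and the job is handed in at about 30 s of the 72 s allowed. The hand-in reports no verdict.

- **Rocking at first:** I pressed the blue end with about 9 N, then the red end with about 6.5 N. Under the blue press the red end stood about 9 mm above its final flat position. Under the red press the blue end stood about 8 mm above its own.
- **Pressing the bush:** It slid at about 5.5 N of press for roughly 4.5 mm, until the force climbed with almost no further travel. That showed the straightedge was on the lands, and I stopped at 13.6 N.
- **Rocking gone:** I pressed the blue end again with about 8 N and the red end with about 9 N. The end not being pressed stayed down each time, within about 0.1 pixel of where it lies now that the tool is off. The tool height at both ends was 88.3 mm.
- **Final look:** The straightedge lies flat and released, the gripper is well clear, and nothing in the last view had moved. That view did not cover the whole bench, so the tray, jar and screwdriver were not fully checked.

**Not confirmed:** The bush's height was judged only from the straightedge seating on the lands, because it is hidden underneath. When I first set the straightedge down, the bush briefly took about 8.6 N, close to its 10 N limit, but it still stood proud for the first rocking test. No check failed.

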